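# Test a clock movement: load, close, hold the run button half-way

## Robot

A 6-joint arm with a two-finger parallel gripper is mounted at the origin on the work surface; the furniture and walls round the work are solid. World frame = base frame: x ahead of the robot, y to its left, z up, the work surface at z = 0. Lengths are in mm, angles in rad, forces in N, time in s.
With the tool pointing down it reaches from about 250 to 800 mm from the base axis. Payload 3.9 kg.
Tool frame: the origin (TCP) lies at the very end of the fingers, on their centre line; the grasp point (between the pads) lies robot.grip_point_offset behind it (robot.grip_point_offset is the distance from the TCP to the grasp point, in mm); z points along the fingers, y is the line along which they close (so a half turn about z gives the same grasp; the last joint's range is limited). The gripper opens to 85 mm and grips with 20 to 120 N. Pads are 22 mm wide; open, the fingers measure 114 mm over their backs; the gripper's body (76 mm by 85 mm) begins 54 mm behind the grasp point. The pads swing forward as they close: fully open they stand 13 mm farther back than shut.
Start: joints at [1.219, 0.26, -0.138, 1.173, 0, 1.571], TCP at [180.904, 492.838, 231.304] pointing down, gripper open.
Joint ranges: [-2.78, 2.78], [-0.83, 1.72], [-1.28, 1.37], [-1.9, 2.12], [-1.57, 1.48], [-3.14, 3.14]. Speed limits (rad/s): [2.57, 2.57, 3.14, 3.14, 3.14, 3.14].

## Interface

Orientations are given as [roll, pitch, yaw] about the fixed x, y, z axes, in that order (R = Rz(yaw) Ry(pitch) Rx(roll)).
In Python, from rig import robot gives the robot as it stands. The module is installed in compiled form; this text tells all that it offers.
- The arm moves only by the shell command python3 -m inch 'ROWS' [FORCE]. ROWS is JSON, a list that holds one entry, the list of rows, each a list of 7 numbers: the turn, a rotation vector about the tool's x, y, z in degrees, then the shift along the tool's x, y, z in mm, then the opening in per cent of the stroke, from 0 (shut) to 100 (fully open). A call has 1 to 10 rows; each row shifts and turns the commanded pose from where the row before left it, along the tool's axes as they then stand; what a row does not reach is not made up. A row lasts 1/10 s, in which the tool goes at most 50 mm and 8.59 degrees, less where a joint would pass 70% of its speed; a pose out of reach is approached as far as the arm can. A call with a gripper value outside its range is refused whole. The fingers move at their own pace and stop on an object; FORCE is the grip in N (left out, the last holds). Time passes only in rows, so rows that do not move let the fingers close. It gives the time, the measured TCP pose, the force, the opening and the grip force at its end, in the units of the state.
- robot.get_state(): the state, without advancing time (a new reading comes with each control period).
- robot.get_image(name): name is "scene" or "top" or "wrist"; returns a dict with "frame" (384x512x3 uint8, blue, green, red), "intrinsics" (3x3 intrinsics, pixels), "rvec" (rotation vector, rad) and "tvec" (3), from world to camera coordinates, as OpenCV has them. Camera axes: x right, y down, z forward; pixel columns grow to the right and rows downward; lengths in mm; the calibration is good to about 2 mm. The wrist camera is an equidistant fisheye: a pixel r from the principal point sees the ray r / f radians off the axis. A picture is of the moment at which its call begins. There is no depth.
- robot.close_job(): hands the job in; it is judged then, once.
The state is a dict: "time_s": time; "joint_positions": joint angles; "joint_vel": joint speeds; "joint_torque": joint torques, N m; "ee_pos": TCP position; "tcp_rot": TCP orientation; "ft_force": force on the tool from outside, world axes, zero at the start; "ft_torque": the same for the moment, N m; "opening": finger opening in mm; "finger_force": force on a finger pad.
Only numpy, scipy, OpenCV 4.12 (cv2) and the standard library are available. Lean on these libraries where they do the work, as an engineer would, in place of code of your own. Each camera call takes 0.05 s, during which the arm holds its last target. There are 200 camera calls.

## Task

Put the black clock movement shaft up into the square nest on the tester's open tray, let go of it, and push the tray fully home. Only then press the red run button on top of the tester half-way (8 mm of its 16 mm travel, where the green lower half of its stem has just gone into the collar) and finish while still holding it there; never push it to the bottom, which trips the stop, and do not shove the tub, the wooden disc or the moss about.

Things in the scene. Friction and masses are not known exactly. Their poses are not given: they have to be found in the camera images.
- movement: the black quartz clock movement (loose, about 45 g): a square case 56 x 56 x 16 mm lying flat, with a small brass shaft 8 mm thick pointing up from its middle to 33 mm above its underside. Origin at the centre of its underside, x and y along the case's sides, z up along the shaft. The same object as movement_center
- movement_center (a point): centre of the movement's square case, 8 mm above its underside; grasp here across two opposite sides (56 mm)
- tester: the grey bench tester, fixed: a housing 120 (x) x 130 (y) x 62 mm high, open at the front (its -x side) where the tray comes out. Origin at the centre of its underside, x pointing from front to back. The run button stands on its roof, 30 mm behind the middle (x = +30 mm, y = 0)
- nest (a point): centre of the nest's floor on the tray, 13 mm above the bench; axes like the tester's; moves with the tray. The nest is a 61 x 61 mm pocket square with the tray: four black L corners 8 mm high, with 45 mm gaps mid-side. The tray plate is 100 mm wide in y, without side walls; its front panel stands 46 mm in front (-x) of this point; at the start the housing's front is 39 to 54 mm behind it (+x)
- tray_front (a point): middle of the outer face of the tray's blue front panel (130 mm wide in y, 8 mm thick, from 5 to 45 mm above the bench), 54 mm in front of the nest's centre and 25 mm above the bench; push here toward the tester's +x
- test_tray (a joint): how far the tray is out, m: 0 fully home (panel against the housing), 0.10 fully out. It slides with about 1.5 N of friction and stays where it is left; it has a hard stop at 0
- button_top (a point): centre of the top face of the red mushroom cap of the run button (38 mm across, 9 mm thick); 93 mm above the bench when up, and it sinks with the button
- run_button (a joint): how far the run button is pressed down, m: 0 up, 0.008 half-way (run), 0.016 bottom (stop). A spring pushes it back up: about 2 N at the start, 5 N half-way, 8 N at the bottom. The visible stem between cap and black collar is white above and green in its lower 8 mm
- pin_tub: purple screw tub, 67 mm across, 50 mm high, loose bystander; origin at the centre of its underside
- disc: round birch disc, 68 mm across, 10 mm thick, loose bystander; origin at the centre of its underside
- moss: green cushion of moss, 56 mm across, 32 mm high, loose bystander; origin at the centre of its underside
Mind the look-alikes: they are no part of the job. There is more than one size of the movement; the job needs the larger.

How it is judged:
By the outcome, as a careful person would: the job done as asked, in the order asked, and still so for the second after the job is handed in, while the arm keeps its last pose, push and grip.
It also fails if it takes over 51 s, if anything falls off the work surface, if the arm or the gripper's body presses on something with over 40 N, if the wrist force passes 120 N, or if a joint passes its speed limit or range.

## Working session

There is one attempt and no reset: what is moved stays moved. The work goes in short steps, Python scripts to look and compute and a shell command to move; the robot and the scene stay as the last step left them, time stands still between calls to the robot, and variables do not carry over. Pictures are saved under pics/ and viewed, at most 10 in all, crops included, and the job is handed in when it is done.

```bash
mkdir -p pics; cat > h.py <<'E'
import numpy as np, cv2
from rig import robot
def snap(n,f):
    d=robot.get_image(n); cv2.imwrite('pics/'+f,d['frame']); np.savez('pics/'+f+'.npz',**{k:np.array(d[k],float) for k in('intrinsics','rvec','tvec')}); return d
def ray(f,u,v):
    c=np.load('pics/'+f+'.npz');K=c['intrinsics'];R=cv2.Rodrigues(c['rvec'].reshape(3))[0];t=c['tvec'].reshape(3)
    x=(u-K[0,2])/K[0,0];y=(v-K[1,2])/K[1,1]
    if 'wrist' in f:
        r=np.hypot(x,y); s=np.sin(r)/r if r>1e-9 else 1; d=np.array([x*s,y*s,np.cos(r)])
    else: d=np.array([x,y,1])
    return -R.T@t, R.T@d
def pt(f,u,v,z):
    o,d=ray(f,u,v); return np.round(o+d*(z-o[2])/d[2],1)
E
python3 - <<'E'
from h import *
a=snap('top','top1.png');b=snap('scene','scene1.png')
cv2.imwrite('pics/both.png',cv2.resize(np.hstack([a['frame'],b['frame']]),(800,300)))
cv2.imwrite('pics/top_big.png',cv2.resize(a['frame'],(800,600)))
cv2.imwrite('pics/scene_big.png',cv2.resize(b['frame'],(800,600)))
s=robot.get_state();print(s,robot.grip_point_offset)
E
```

```text
{'time_s': 0.1, 'joint_positions': array([ 1.21898320e+00,  2.60602433e-01, -1.39246931e-01,  1.17269746e+00,
       -4.67588964e-06,  1.57077801e+00]), 'joint_vel': array([ 5.31745271e-04,  6.24360900e-04,  3.72553819e-03,  1.03911891e-04,
       -7.14575960e-05,  4.39417787e-04]), 'joint_torque': array([-8.85069985e-04, -4.06509376e+01,  2.54527205e+01,  1.00948385e-02,
       -1.18014768e-04,  1.14567189e-05]), 'ee_pos': array([180.70480473, 492.26586798, 230.55387144]), 'tcp_rot': array([-3.13984216e+00,  4.64382304e-06,  2.78979785e+00]), 'ft_force': array([ 0.42581787, -0.0745439 , -0.14725839]), 'ft_torque': array([-0.03785901,  0.04645836, -0.04144334]), 'finger_force': 0.0, 'opening': 85.5782191521223} 18.700000000000003
```

View pics/top_big.png

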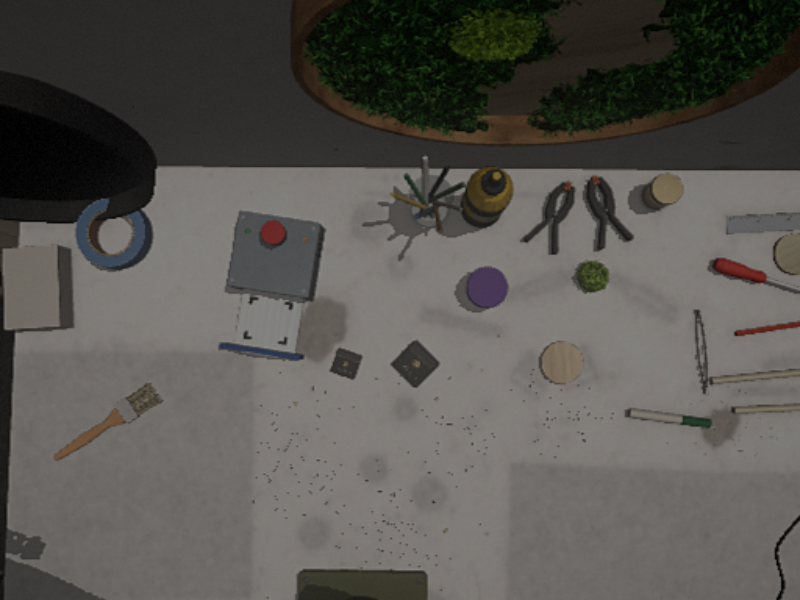

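View pics/scene_big.png

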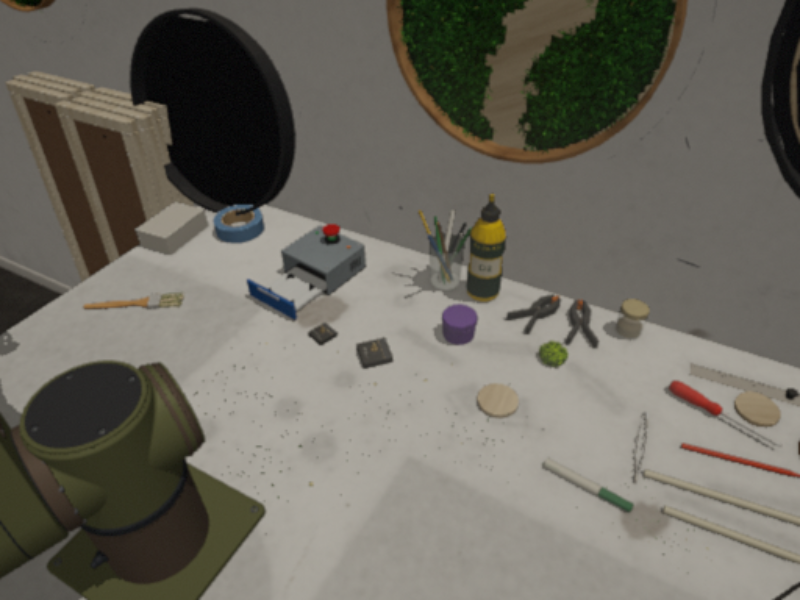

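Top view (800x600): movement candidates are a large black square with a brass shaft at (415,364) and a small one at (346,363). The tester is at (275,255), its red button at (272,233), the tray nest at (269,320) and the blue panel at (261,351). The bystanders are the tub (487,287), the disc (561,362) and the moss (592,276). The larger square at (415,364) fits the description, so I'll check it in a close crop.

```bash
python3 - <<'E'
from h import *
im=cv2.imread('pics/top1.png')
c=im[120:250,130:310]
c=cv2.resize(c,None,fx=4.4,fy=4.4,interpolation=cv2.INTER_CUBIC)
cv2.imwrite('pics/crop1.png',np.clip(c*1.8,0,255).astype('uint8'))
f='top1.png';k=.64
for n,u,v,z in [('movL',415,364,16),('movS',346,363,10),('btn',272,233,93),('nest',269,320,13),('panel',261,351,45),('tub',487,287,50),('disc',561,362,10),('moss',592,276,32)]: print(n,pt(f,u*k,v*k,z))
print(np.load('pics/top1.png.npz')['tvec'],ray(f,256,192))
E
```

```text
movL [434.2 -81.4  16. ]
movS [434.6  30.3  10. ]
btn [632.7 137.7  93. ]
nest [503.  155.8  13. ]
panel [453.2 161.   45. ]
tub [ 556.8 -193.3   50. ]
disc [ 439.5 -317.4   10. ]
moss [ 577.3 -362.5   32. ]
[ -74.22287763  529.90928741 1132.81012429] (array([ 467.51495416,  -76.82637878, 1159.78409254]), array([ 0.06081707,  0.01793716, -0.99807091]))
```

View pics/crop1.png

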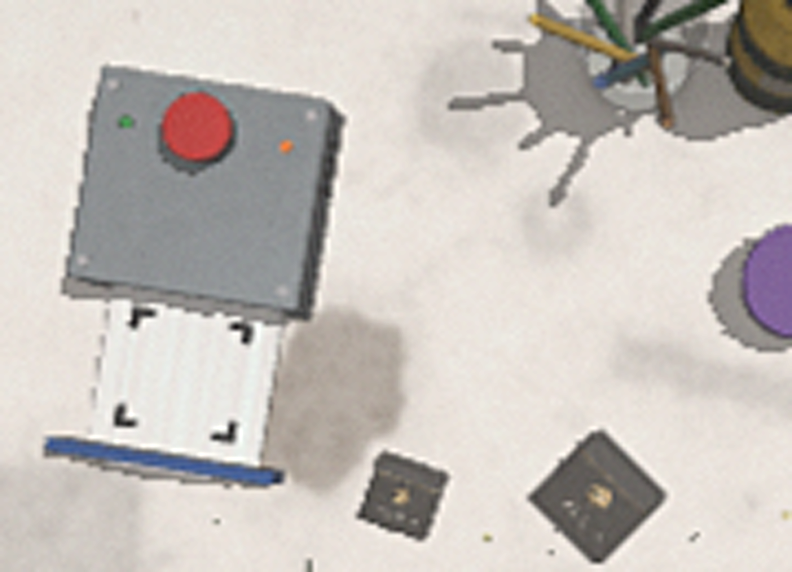

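The crop confirms the large square: centre (598,496), corners (600,430), (666,494), (598,563) and (528,496). The small square is at (402,495). The nest's L corners are near (135,311), (252,326), (116,424) and (234,440), and the button is at (197,127).

```bash
python3 - <<'E'
from h import *
f='top1.png'
P=lambda L,z:np.array([pt(f,130+u/4.4,120+v/4.4,z)[:2] for u,v in L])
def show(n,L,z):
    p=P(L,z); e=np.roll(p,-1,0)-p
    print(n,p.mean(0),'len',np.hypot(*e.T).round(1),'ang',np.degrees(np.arctan2(e[:,1],e[:,0])).round(1))
show('mov',[(600,430),(666,494),(598,563),(528,496)],16)
show('small',[(382,450),(448,470),(427,540),(358,518)],10)
show('nest',[(135,311),(252,326),(234,440),(116,424)],21)
show('roof',[(104,66),(335,101),(306,310),(67,280)],62)
show('panel',[(46,437),(283,471)],45)
print('btn',P([(197,127)],93))
E
```

```text
mov [435.    -82.175] len [52.5 55.2 55.3 55.8] ang [-133.6  135.8   46.8  -47. ]
small [434.525  29.425] len [39.7 41.8 41.6 41.3] ang [-106.2  164.    73.   -18.7]
nest [501.625 154.95 ] len [67.7 65.8 68.1 65.4] ang [-96.8 172.1  82.8  -8.4]
roof [603.625 138.275] len [130.1 117.3 133.4 120.8] ang [-98.2 173.1  83.3  -8.5]
panel [456.75 160.25] len [134.1 134.1] ang [-97.6  82.4]
btn [[633.3 136.1]]
```

```bash
cat >> h.py <<'E'
def go(x,y,z,yaw):
    s=robot.get_state();from scipy.spatial.transform import Rotation as Ro
    R=Ro.from_euler('xyz',s['tcp_rot']);d=np.array([x,y,z])-s['ee_pos']
    T=Ro.from_euler('xyz',[np.pi,0,np.radians(yaw)])
    print('at',s['ee_pos'].round(1),np.degrees(s['tcp_rot']).round(2),'F',s['ft_force'].round(1),'op',round(s['opening'],1),'t',s['time_s'],'q6',round(s['joint_positions'][5],2))
    print('shift(before turn)',R.inv().apply(d).round(1),'shift(after turn)',T.inv().apply(d).round(1),'turn',np.degrees((R.inv()*T).as_rotvec()).round(2))
E
python3 -m inch '[[[0,0,0,-31,-32,0,100],[0,0,0,-31,-32,0,100],[0,0,0,-31,-32,0,100],[0,0,0,-31,-32,0,100],[0,0,0,-31,-32,0,100],[0,0,0,-31,-32,0,100],[0,0,0,-31,-32,0,100]]]'
python3 -m inch '[[[0,0,0,-31,-32,0,100],[0,0,0,-31,-32,0,100],[0,0,0,-31,-32,0,100],[0,0,0,-31,-32,0,100],[0,0,0,-31,-32,0,100],[0,0,8,-31,-32,0,100],[0,0,8,-31,-32,0,100],[0,0,8,0,0,0,100],[0,0,0,0,0,0,100],[0,0,0,0,0,0,100]]]'
python3 -c "
from h import *
go(435,-82,150,135.5)"
```

```text
time_s: 0.8
ee_pos: [307.5, 206.0, 231.1]
tcp_rot: [-3.141, 0.0, 2.79]
ft_force: [1.0, 0.5, 0.2]
opening: 85.3
finger_force: 0.0
time_s: 1.8
ee_pos: [427.6, -79.2, 230.9]
tcp_rot: [-3.141, -0.001, 2.374]
ft_force: [-0.3, 0.6, -0.2]
opening: 85.4
finger_force: 0.0
at [427.6 -79.2 230.9] [-1.7997e+02 -7.0000e-02  1.3601e+02] F [-0.3  0.6 -0.2] op 85.4 t 1.8 q6 0.58
shift(before turn) [-7.4  3.2 80.9] shift(after turn) [-7.3  3.2 80.9] turn [-0.03 -0.07  0.51]
```

```bash
python3 -m inch '[[[0,0,0.5,-3.7,1.6,20,100],[0,0,0,-3.7,1.6,30,100],[0,0,0,0,0,30,100],[0,0,0,0,0,0,100],[0,0,0,0,0,0,100]]]'
python3 -c "
from h import *
d=snap('wrist','wrist1.png');cv2.imwrite('pics/w1b.png',np.clip(cv2.resize(d['frame'],(800,600),interpolation=cv2.INTER_CUBIC)*1.6,0,255))
go(435,-82,2,135.5);print(ray('wrist1.png',256,192))"
```

```text
time_s: 2.3
ee_pos: [435.0, -81.3, 151.5]
tcp_rot: [-3.141, -0.001, 2.365]
ft_force: [-0.6, 0.2, -0.0]
opening: 85.3
finger_force: 0.0
at [436.1 -81.7 152.4] [1.7997e+02 4.0000e-02 1.3548e+02] F [ 1.4 -0.3  0.2] op 85.2 t 2.35 q6 0.59
shift(before turn) [  0.6  -1.1 150.4] shift(after turn) [  0.5  -1.  150.4] turn [ 0.03  0.04 -0.02]
(array([375.12329803, -23.47978583, 293.67026623]), array([ 0.22742311, -0.24242829, -0.94313692]))[ WARN:0@0.607] global loadsave.cpp:1063 imwrite_ Unsupported depth image for selected encoder is fallbacked to CV_8U.
```

View pics/w1b.png

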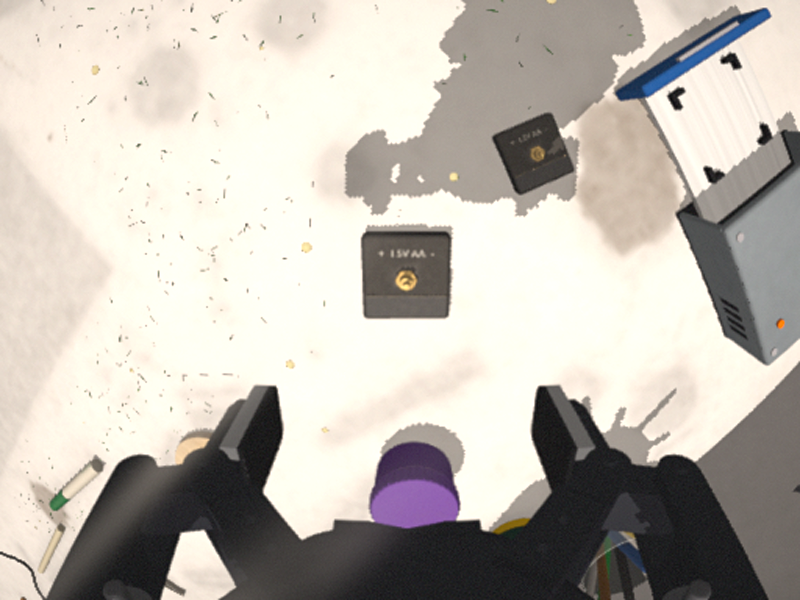

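The wrist view shows the large movement, square with the fingers. Its top corners are (363,233), (451,233), (450,318) and (364,318), with the shaft tip at (406,281).

```bash
python3 - <<'E'
from h import *
f='wrist1.png';k=.64
def show(n,L,z):
    p=np.array([pt(f,u*k,v*k,z)[:2] for u,v in L]);e=np.roll(p,-1,0)-p
    print(n,p.mean(0),np.hypot(*e.T).round(1),np.degrees(np.arctan2(e[:,1],e[:,0])).round(1));return p
p=show('mov',[(363,233),(451,233),(450,318),(364,318)],16)
print('shaft',pt(f,406*k,280*k,33))
show('nest',[(669,92),(731,55),(770,140),(710,181)],21)
c=p.mean(0);go(c[0],c[1],1,135.3)
E
```

```text
mov [434.15  -80.875] [53.7 55.5 55.4 55.6] [  45.5  -43.5 -134.4  134.7]
shaft [431.6 -79.2  33. ]
nest [500.15 153.5 ] [64.5 68.3 67.3 67.1] [  79.5   -7.3 -101.5  170.3]
at [436.1 -81.7 152.4] [1.7997e+02 4.0000e-02 1.3548e+02] F [ 1.4 -0.3  0.2] op 85.2 t 2.35 q6 0.59
shift(before turn) [  2.   -0.8 151.4] shift(after turn) [  1.9  -0.8 151.4] turn [0.03 0.04 0.18]
```

```bash
python3 -m inch '[[[0,0,0,1.8,-0.8,30,100],[0,0,0,0,0,40,100],[0,0,0,0,0,40,100],[0,0,0,0,0,25,100],[0,0,0,0,0,8,100],[0,0,0,0,0,4,100],[0,0,0,0,0,2,100],[0,0,0,0,0,0,100],[0,0,0,0,0,0,100]]]' 30
python3 -c "
from h import *
go(434,-81,1,135.4)"
```

```text
time_s: 3.25
ee_pos: [435.0, -81.8, 3.4]
tcp_rot: [3.14, 0.002, 2.362]
ft_force: [0.0, -0.2, -0.4]
opening: 84.9
finger_force: 0.0
at [435.  -81.8   3.4] [1.7992e+02 1.2000e-01 1.3535e+02] F [ 0.  -0.2 -0.4] op 84.9 t 3.25 q6 0.59
shift(before turn) [ 1.3 -0.1  2.4] shift(after turn) [ 1.3 -0.1  2.4] turn [ 0.08  0.12 -0.05]
```

```bash
python3 -m inch '[[[0,0,0,0.8,0,2,60],[0,0,0,0,0,0,40],[0,0,0,0,0,0,40],[0,0,0,0,0,0,40],[0,0,0,0,0,0,40],[0,0,0,0,0,0,40],[0,0,0,0,0,0,40],[0,0,0,0,0,0,40]]]' 30
python3 -c "
from h import *
snap('wrist','wrist2.png')
go(434,-81,61,172.4)"
```

```text
time_s: 4.05
ee_pos: [433.3, -81.0, 0.7]
tcp_rot: [3.141, 0.0, 2.362]
ft_force: [-0.3, 0.5, 6.1]
opening: 55.1
finger_force: 31.9
at [433.3 -81.    0.7] [1.7999e+02 1.0000e-02 1.3534e+02] F [-1.9  0.2  5.3] op 55.3 t 4.1 q6 0.59
shift(before turn) [ -0.5   0.5 -60.3] shift(after turn) [ -0.7   0.1 -60.3] turn [ 1.000e-02  1.000e-02 -3.706e+01]
```

```bash
python3 -m inch '[[[0,0,0,0,0,-5,40],[0,0,0,0,0,-20,40],[0,0,0,0,0,-30,40],[0,0,-7.4,0,0,-20,40],[0,0,-7.4,0,0,-10,40],[0,0,-7.4,0,0,0,40],[0,0,-7.4,0,0,0,40],[0,0,-7.4,0,0,0,40],[0,0,0,0,0,0,40],[0,0,0,0,0,0,40]]]' 30
python3 -c "
from h import *
go(501,155,86,172.4)"
```

```text
time_s: 5.1
ee_pos: [433.1, -81.0, 85.3]
tcp_rot: [-3.142, -0.0, 3.005]
ft_force: [-0.1, -0.3, -0.8]
opening: 55.4
finger_force: 32.2
at [433.1 -81.   85.3] [-1.8000e+02 -1.0000e-02  1.7219e+02] F [-0.1 -0.3 -0.8] op 55.4 t 5.1 q6 -0.05
shift(before turn) [-35.2 243.1  -0.7] shift(after turn) [-36.1 242.9  -0.7] turn [-0.   -0.01 -0.21]
```

```bash
python3 -m inch '[[[0,0,0,-6,40,0,40],[0,0,0,-6,40,0,40],[0,0,0,-6,40,0,40],[0,0,0,-6,40,0,40],[0,0,0,-6,40,0,40],[0,0,-0.2,-6,30,0,40],[0,0,0,0,13,0,40],[0,0,0,0,0,0,40],[0,0,0,0,0,0,40],[0,0,0,0,0,0,40]]]' 30
python3 -c "
from h import *
d=snap('wrist','wrist3.png');cv2.imwrite('pics/w3b.png',np.clip(cv2.resize(d['frame'],(800,600),interpolation=cv2.INTER_CUBIC)*1.6,0,255).astype('uint8'))
go(501,155,14,172.4)"
```

```text
time_s: 6.1
ee_pos: [500.3, 153.5, 85.1]
tcp_rot: [-3.14, -0.001, 3.009]
ft_force: [0.4, 0.2, -0.5]
opening: 55.1
finger_force: 32.2
at [500.5 153.5  85.2] [-1.7995e+02 -5.0000e-02  1.7242e+02] F [ 0.7 -0.6 -0.6] op 55.2 t 6.15 q6 0.43
shift(before turn) [-0.4  1.6 71.2] shift(after turn) [-0.3  1.5 71.2] turn [-0.05 -0.05  0.02]
```

View pics/w3b.png

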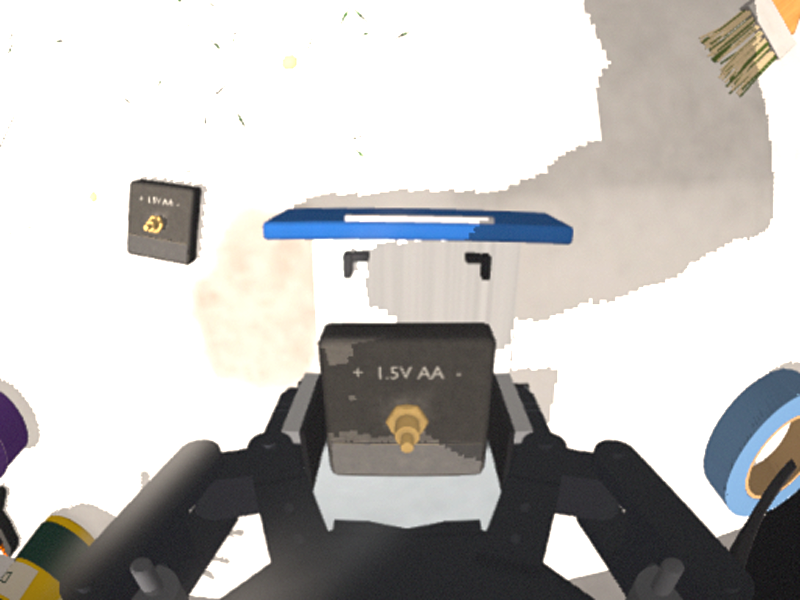

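The held movement is seen from the front, with its shaft tip at (406,447). The nest's front L corners are at (344,253) and (490,254). The panel's top edge runs from (264,225) to (572,228), and the case corners are at (322,328), (494,328), (484,474) and (332,474).

```bash
python3 - <<'E'
from h import *
f='wrist3.png';k=.64
P=lambda u,v,z:pt(f,u*k,v*k,z)
a,b=P(344,253,21),P(490,254,21);print('L',a,b,np.hypot(*(b-a)[:2]),np.degrees(np.arctan2(*(b-a)[1::-1])))
ex=np.array([.9912,-.1323]);w=(np.linalg.norm((b-a)[:2]))/2
print('nest est',(a+b)[:2]/2+ex*33.3)
a,b=P(276,210,45),P(562,212,45);print('panel top front edge',a,b,np.linalg.norm(b-a),'nest',(a+b)[:2]/2+ex*54)
for z in (98,100,102):
  q=[P(*c,z)[:2] for c in[(322,340),(494,338),(484,474),(332,474)]];q=np.array(q)
  e=np.roll(q,-1,0)-q;print(z,q.mean(0),np.hypot(*e.T).round(1),'shaft',P(406,447,z+17),'hexbase',P(406,422,z))
E
```

```text
L [462.7 128.5  21. ] [471.9 195.1  21. ] 67.23243264972642 82.1350423979051
nest est [500.30696 157.39441]
panel top front edge [435.6 107.8  45. ] [451.3 223.2  45. ] 116.46308427995541 nest [496.9748 158.3558]
98 [501.9  152.85] [53.1 54.7 55.2 54. ] shaft [502.6 152.1 115. ] hexbase [505.  151.7  98. ]
100 [500.575 153.   ] [52.3 53.9 54.4 53.1] shaft [501.1 152.3 117. ] hexbase [503.6 151.9 100. ]
102 [499.25  153.175] [51.5 53.  53.5 52.3] shaft [499.6 152.5 119. ] hexbase [502.3 152.1 102. ]
```

```bash
python3 -m inch '[[[0,0,0,0,1.5,10,40],[0,0,0,0,1.3,20,40],[0,0,0,0,0,15,40],[0,0,0,0,0,5,40],[0,0,0,0,0,0,40],[0,0,0,0,0,0,40]]]' 30
python3 -c "
from h import *
d=snap('wrist','wrist4.png');cv2.imwrite('pics/w4b.png',np.clip(cv2.resize(d['frame'][110:350,110:410],(750,600),interpolation=cv2.INTER_CUBIC)*1.6,0,255).astype('uint8'))
go(501,156.5,14,172.4)"
```

```text
time_s: 6.75
ee_pos: [501.8, 157.6, 35.5]
tcp_rot: [3.142, 0.0, 3.011]
ft_force: [0.2, 0.5, -0.8]
opening: 54.7
finger_force: 32.2
at [502.2 157.8  35.9] [1.7997e+02 6.0000e-02 1.7252e+02] F [-0.6  0.5  0.1] op 54.9 t 6.8 q6 0.43
shift(before turn) [ 1.  -1.4 21.9] shift(after turn) [ 1.  -1.4 21.9] turn [0.03 0.06 0.12]
```

View pics/w4b.png

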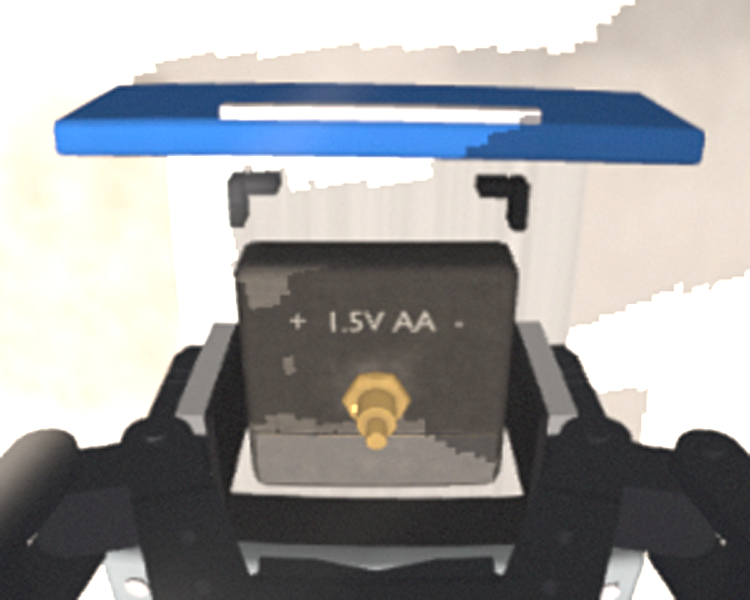

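The nest's front L corners are at crop pixels (229,175) and (530,176), the case top's front edge runs (240,268) to (515,268), and the shaft is at u=376. They are nearly aligned.

```bash
python3 - <<'E'
from h import *
f='wrist4.png'
P=lambda u,v,z:pt(f,110+u/2.5,110+v/2.5,z)
ex=np.array([.9912,-.1323]);ey=np.array([.1323,.9912])
a,b=P(229,175,21),P(530,176,21);n=(a+b)[:2]/2+ex*33.3
print('L',a,b,np.linalg.norm(b-a),np.degrees(np.arctan2(*(b-a)[1::-1])),'nest',n)
z=35.9+16-0.7
a,b=P(239,266,z),P(516,266,z);m=(a+b)[:2]/2+ex*28;q=P(376,440,z+17)[:2]
print('case',np.linalg.norm(b-a),np.degrees(np.arctan2(*(b-a)[1::-1])),m,'shaft',q)
for c in(m,q):print('need ex,ey',(n-c)@ex,(n-c)@ey)
E
```

```text
L [462.1 128.9  21. ] [471.1 195.6  21. ] 67.30445750468537 82.31534860803177 nest [499.60696 157.84441]
case 52.14527783030791 82.50700915600041 [502.6536 156.8456] shaft [502.  156.7]
need ex,ey -3.151972130999967 0.586949999999996
need ex,ey -2.523386690999988 0.8177400000000237
```

```bash
python3 -m inch '[[[0,0,0,1.8,0.3,0,40],[0,0,0,0,0,5,40],[0,0,0,0,0,5,40],[0,0,0,0,0,4,40],[0,0,0,0,0,3,40],[0,0,0,0,0,2,40],[0,0,0,0,0,0,40],[0,0,0,0,0,0,40]]]' 30
python3 -c "
from h import *
go(500.4,156.8,13.7,172.4)"
```

```text
time_s: 7.6
ee_pos: [499.9, 158.3, 16.3]
tcp_rot: [-3.142, -0.0, 3.011]
ft_force: [-0.3, 0.1, -1.1]
opening: 55.0
finger_force: 32.2
at [499.9 158.3  16.3] [-1.8000e+02 -1.0000e-02  1.7254e+02] F [-0.3  0.1 -1.1] op 55.0 t 7.6 q6 0.44
shift(before turn) [-0.7 -1.4  2.6] shift(after turn) [-0.7 -1.4  2.6] turn [-0.   -0.01  0.14]
```

```bash
python3 -m inch '[[[0,0,0,0,0,1,40],[0,0,0,0,0,1,40],[0,0,0,0,0,0.5,40],[0,0,0,0,0,0,40],[0,0,0,0,0,0,40]]]' 30
python3 -c "
from h import *
d=snap('wrist','wrist5.png');cv2.imwrite('pics/w5b.png',np.clip(cv2.resize(d['frame'][110:350,110:410],(750,600),interpolation=cv2.INTER_CUBIC)*1.8,0,255).astype('uint8'))
go(500.4,156.8,13.7,172.4)"
```

```text
time_s: 8.1
ee_pos: [499.8, 158.3, 13.8]
tcp_rot: [3.142, -0.0, 3.011]
ft_force: [-0.2, 0.3, 0.3]
opening: 55.3
finger_force: 32.3
at [499.9 158.3  13.8] [-180.      0.    172.54] F [ 0.9 -0.1  0.5] op 54.7 t 8.15 q6 0.44
shift(before turn) [-0.7 -1.4  0.1] shift(after turn) [-0.7 -1.4  0.1] turn [-0.    0.    0.14]
```

View pics/w5b.png

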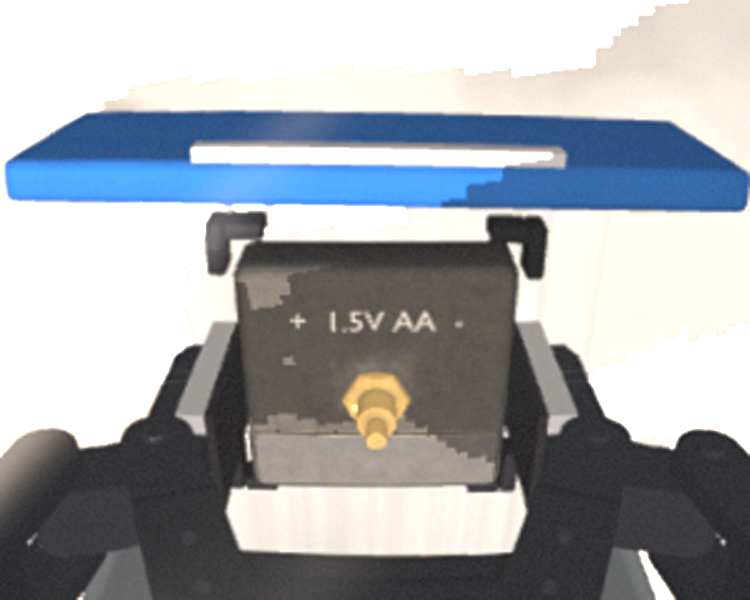

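The case sits inside all four L corners: the front ones are at (235,240) and (520,245), and the rear ones peek out at (262,485) and (490,487). Now I'll release it and lift.

```bash
python3 -m inch '[[[0,0,0,0,0,0,90],[0,0,0,0,0,0,100],[0,0,0,0,0,0,100],[0,0,0,0,0,0,100],[0,0,0,0,0,-5,100],[0,0,0,0,0,-20,100],[0,0,0,0,0,-40,100],[0,0,0,0,0,-40,100],[0,0,0,0,0,0,100],[0,0,0,0,0,0,100]]]' 30
python3 -c "
from h import *
a=snap('wrist','wrist6.png')['frame'][110:350,110:410];b=snap('top','top6.png')['frame'][120:250,130:230]
im=np.hstack([cv2.resize(a,(450,360),interpolation=cv2.INTER_CUBIC),cv2.resize(b,(277,360),interpolation=cv2.INTER_CUBIC)])
cv2.imwrite('pics/w6b.png',np.clip(im*1.8,0,255).astype('uint8'))
go(400,163,140,172.4)"
```

```text
time_s: 9.15
ee_pos: [500.8, 158.6, 120.2]
tcp_rot: [3.14, 0.003, 3.011]
ft_force: [-0.7, -0.4, -0.2]
opening: 85.5
finger_force: 0.0
at [498.9 158.  118. ] [-1.7996e+02 -9.0000e-02  1.7254e+02] F [-0.2  0.6  0.5] op 85.5 t 9.25 q6 0.44
shift(before turn) [ 98.7  -7.9 -21.9] shift(after turn) [ 98.7  -8.2 -22. ] turn [-0.04 -0.09  0.14]
```

View pics/w6b.png

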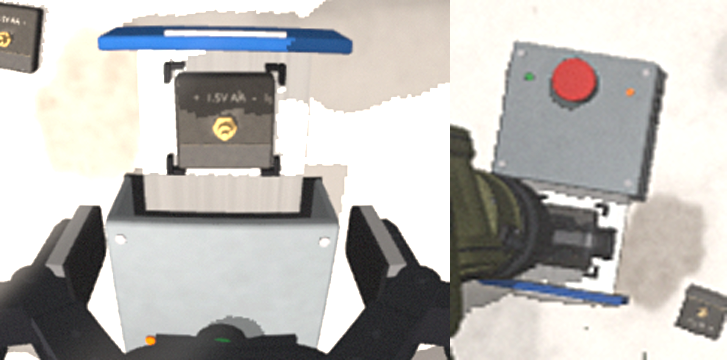

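Released: the movement at (225,120) lies square between the four L corners of the nest, and the tray has not moved. Next I'll shut the gripper, go in front of the panel and push.

```bash
python3 -m inch '[[[0,0,0,20,0,0,0],[0,0,0,40,0,0,0],[0,0,0,28,0,0,0],[0,0,0,0,0,10,0],[0,0,0,0,0,30,0],[0,0,0,0,0,40,0],[0,0,0,0,0,20,0],[0,0,0,0,0,9,0],[0,0,0,0,0,0,0],[0,0,0,0,0,0,0]]]' 30
python3 -c "
from h import *
go(436,166,9,172.4)"
```

```text
time_s: 10.25
ee_pos: [413.2, 169.8, 10.0]
tcp_rot: [3.142, 0.0, 3.011]
ft_force: [0.5, 0.9, -0.6]
opening: -0.1
finger_force: 0.0
at [413.2 169.8  10. ] [1.8000e+02 1.0000e-02 1.7254e+02] F [ 0.5  0.9 -0.6] op -0.1 t 10.25 q6 0.52
shift(before turn) [-23.2  -0.8   1. ] shift(after turn) [-23.2  -0.8   1. ] turn [0.   0.01 0.14]
```

```bash
python3 -m inch '[[[0,0,0,-15,0,0,0],[0,0,0,-6,0,0,0],[0,0,0,-4,0,0,0],[0,0,0,-6,0,0,0],[0,0,0,-8,0,0,0],[0,0,0,-8,0,0,0],[0,0,0,-8,0,0,0],[0,0,0,-8,0,0,0],[0,0,0,-8,0,0,0],[0,0,0,-6,0,0,0]]]' 30
python3 -m inch '[[[0,0,0,-6,0,0,0],[0,0,0,-6,0,0,0],[0,0,0,-6,0,0,0],[0,0,0,-5,0,0,0],[0,0,0,-3,0,0,0],[0,0,0,0,0,0,0]]]' 30
```

```text
time_s: 11.25
ee_pos: [489.7, 159.4, 9.6]
tcp_rot: [-3.141, -0.0, 3.011]
ft_force: [-2.1, -0.7, -0.3]
opening: 0.1
finger_force: 1.0
time_s: 11.85
ee_pos: [516.0, 156.7, 10.0]
tcp_rot: [3.141, 0.002, 3.011]
ft_force: [0.4, -0.7, 0.5]
opening: -0.0
finger_force: 0.0
```

```bash
python3 -m inch '[[[0,0,0,-3,0,0,0],[0,0,0,-3,0,0,0],[0,0,0,-2,0,0,0],[0,0,0,0,0,0,0]]]' 30
python3 -m inch '[[[0,0,0,-1.5,0,0,0],[0,0,0,-1.5,0,0,0],[0,0,0,0,0,0,0]]]' 30
```

```text
time_s: 12.25
ee_pos: [523.4, 155.5, 10.0]
tcp_rot: [3.141, 0.001, 3.011]
ft_force: [-0.7, 0.0, -0.4]
opening: -0.1
finger_force: 0.1
time_s: 12.55
ee_pos: [525.9, 155.0, 9.8]
tcp_rot: [3.142, 0.0, 3.011]
ft_force: [-0.6, 1.0, 1.3]
opening: 0.3
finger_force: 0.4
```

```bash
python3 -m inch '[[[0,0,0,-1,0,0,0],[0,0,0,-1,0,0,0],[0,0,0,0,0,0,0]]]' 30
python3 -m inch '[[[0,0,0,-1,0,0,0],[0,0,0,-1,0,0,0],[0,0,0,0,0,0,0]]]' 30
```

```text
time_s: 12.85
ee_pos: [525.9, 154.8, 9.6]
tcp_rot: [3.142, -0.003, 3.012]
ft_force: [-4.9, 1.4, 3.5]
opening: -0.0
finger_force: 2.7
time_s: 13.15
ee_pos: [525.8, 154.7, 9.4]
tcp_rot: [3.142, -0.007, 3.012]
ft_force: [-9.3, 3.0, 6.4]
opening: -0.1
finger_force: 4.5
```

```bash
python3 -m inch '[[[0,0,0,5,0,0,0],[0,0,0,20,0,0,0],[0,0,0,0,0,-20,0],[0,0,0,0,0,-40,0],[0,0,0,0,0,-40,0],[0,0,0,0,0,-40,0],[0,0,0,0,0,-20,0],[0,0,0,0,0,0,0],[0,0,0,0,0,0,0]]]' 30
python3 -c "
from h import *
a=snap('wrist','wrist7.png')['frame'];b=snap('scene','scene7.png')['frame'][130:220,140:260]
im=np.hstack([cv2.resize(a,(480,360),interpolation=cv2.INTER_CUBIC),cv2.resize(b,(320,360),interpolation=cv2.INTER_CUBIC)])
cv2.imwrite('pics/w7b.png',np.clip(im*1.8,0,255).astype('uint8'))
go(633,136,150,172.4)"
```

```text
time_s: 14.05
ee_pos: [505.5, 157.6, 170.0]
tcp_rot: [3.141, 0.002, 3.011]
ft_force: [0.2, 0.1, -0.4]
opening: -0.0
finger_force: 0.0
at [504.1 157.3 168.4] [-1.7993e+02 -1.0000e-01  1.7254e+02] F [ 0.1 -0.3  0.9] op -0.2 t 14.15 q6 0.43
shift(before turn) [-130.6   -4.3   18.2] shift(after turn) [-130.6   -4.    18.4] turn [-0.07 -0.1   0.14]
```

View pics/w7b.png

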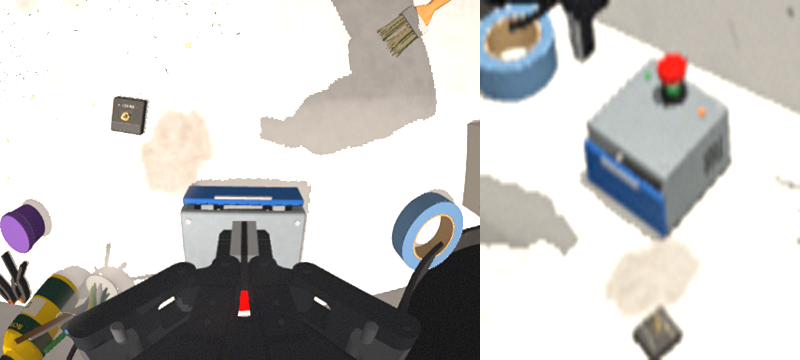

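The tray is home, with the panel flush against the housing in both views. In the scene view the red cap at (672,68) is up, with the green stem showing. Now I'll move over the button.

```bash
python3 -m inch '[[[0,0,0,-30,-1,0,0],[0,0,0,-45,-2,0,0],[0,0,0,-40,-2,0,0],[0,0,0,-15,0,10,0],[0,0,0,0,0,25,0],[0,0,0,0,0,15,0],[0,0,0,0,0,10,0],[0,0,0,0,0,0,0],[0,0,0,0,0,0,0],[0,0,0,0,0,0,0]]]' 30
python3 -c "
from h import *
go(633.3,135.7,93,172.4)"
```

```text
time_s: 15.15
ee_pos: [633.6, 136.1, 110.8]
tcp_rot: [3.141, 0.002, 3.012]
ft_force: [0.2, -0.2, 0.3]
opening: -0.2
finger_force: 0.0
at [633.6 136.1 110.8] [1.7997e+02 9.0000e-02 1.7256e+02] F [ 0.2 -0.2  0.3] op -0.2 t 15.15 q6 0.34
shift(before turn) [ 0.2 -0.5 17.8] shift(after turn) [ 0.2 -0.4 17.8] turn [0.03 0.09 0.16]
```

```bash
python3 -m inch '[[[0,0,0,0,0,6,0],[0,0,0,0,0,6,0],[0,0,0,0,0,3,0],[0,0,0,0,0,0,0],[0,0,0,0,0,0,0]]]' 30
python3 -m inch '[[[0,0,0,0,0,1,0],[0,0,0,0,0,1,0],[0,0,0,0,0,1,0],[0,0,0,0,0,0,0],[0,0,0,0,0,0,0]]]' 30
python3 -m inch '[[[0,0,0,0,0,1,0],[0,0,0,0,0,1,0],[0,0,0,0,0,1,0],[0,0,0,0,0,0,0],[0,0,0,0,0,0,0]]]' 30
```

```text
time_s: 15.65
ee_pos: [632.9, 135.8, 94.6]
tcp_rot: [-3.141, -0.0, 3.011]
ft_force: [-0.1, 0.2, -0.1]
opening: 0.1
finger_force: 0.0
time_s: 16.15
ee_pos: [633.3, 135.9, 92.2]
tcp_rot: [3.141, 0.001, 3.011]
ft_force: [-1.8, -0.9, 2.5]
opening: 0.1
finger_force: 1.1
time_s: 16.65
ee_pos: [633.3, 135.9, 89.0]
tcp_rot: [3.141, 0.0, 3.011]
ft_force: [-0.4, -0.0, 3.6]
opening: 0.1
finger_force: 1.7
```

```bash
python3 -m inch '[[[0,0,0,0,0,1,0],[0,0,0,0,0,1,0],[0,0,0,0,0,1,0],[0,0,0,0,0,1,0],[0,0,0,0,0,0,0],[0,0,0,0,0,0,0],[0,0,0,0,0,0,0]]]' 30
python3 -c "
from h import *
L=[]
for i in range(6):
    d=snap('scene','scene8.png'); s=robot.get_state(); L.append([s['ee_pos'][2],s['ft_force'][2]])
print(np.array(L).round(2),np.mean(L,0)); b=d['frame'][130:190,180:260]
cv2.imwrite('pics/s8b.png',np.clip(cv2.resize(b,(800,600),interpolation=cv2.INTER_CUBIC)*1.8,0,255).astype('uint8'))"
```

```text
time_s: 17.35
ee_pos: [633.3, 135.8, 85.0]
tcp_rot: [3.141, 0.0, 3.011]
ft_force: [1.1, -0.3, 5.1]
opening: -0.3
finger_force: 2.5
[[85.05  4.93]
 [85.02  4.92]
 [85.01  5.07]
 [85.02  5.12]
 [85.01  5.41]
 [85.01  4.95]] [85.02190071  5.06450911]
```

View pics/s8b.png

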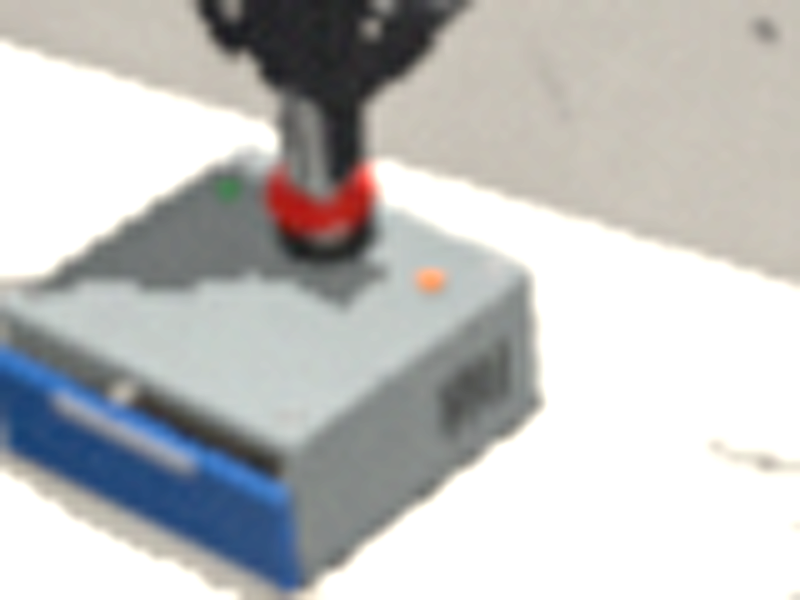

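The red cap at (320,200) is pressed and no green shows: only a pale bit of stem is visible above the collar at (325,240). TCP z is 85.0 and the force is 5.1 N, both matching half-way, and the panel is flush. I'll hand it in while holding here.

```bash
python3 -c "
from rig import robot
print(robot.close_job())"
```

```text
the job is handed in; nothing more can be done
None
```

The larger movement is in the nest shaft up, the tray is pushed fully home, and the run button was still held half-way (8 mm down, about 5 N) when I handed the job in at about 18 s.

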